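Sterilise the table shakers

TASK

Sterilise all the table shakers that are in the wooden caddy: unlock the steriliser by holding its toggle pushed to the back for a good second and let it spring to the centre, then slide the cover fully back, put every shaker inside the chamber (standing or lying) and slide the cover fully shut. Then start the cycle by holding the toggle pushed to the front for a good second and let it spring back to the centre. Never work the toggle while the cover is open, and leave the black beaker and the glass jar where they are.

Things in the scene. Friction and masses are not known exactly. Their poses are not given: they have to be found in the camera images.
- steriliser: Fixed white worktop steriliser, perhaps turned a few degrees. Origin: on the worktop under the middle of its chamber; axes: x to its back, y to its left, z up. Overall x -93 to 250, y -191 to 125 mm. Closed housing behind the chamber (x 75 to 250, top z 104 mm, rails at the sides to z 112). Console with the toggle on its right (y -123 to -191, x -93 to 77, top z 90 mm).
- chamber (a point): Middle of the chamber's inner floor, 12 mm above the worktop, same axes as the steriliser. Open-topped chamber, inside 150 mm along x (-75 to 75) by 220 mm along y (-110 to 110); walls rise to z 104 mm above the worktop.
- cover (a joint): Flat grey sliding cover over the chamber (168 x 236 x 8 mm, top at z 113 mm): 0 m = shut, 0.152 m = slid fully back over the housing, chamber open. Stays where it is left; about 2 to 3 N moves it slowly.
- cover_grip (a point): Point inside the black upright grip ridge on the cover: ridge 14 mm thick (steriliser's x), 90 mm long (y), standing 28 mm above the cover; this point lies 13 mm below the ridge's top edge, in the middle of its length. It can be pushed or pinched from above. Travels with the cover along the steriliser's x.
- toggle (a joint): Spring-centred momentary toggle switch on the console, rad: 0 = centred, +0.5 = pushed fully to the back (steriliser's +x, unlocks the cover), -0.5 = pushed fully to the front (-x, starts the cycle). It counts as pushed over beyond 0.3 either way. Springs back to 0 when let go; full travel takes about 4 N at its tip.
- toggle_tip (a point): Middle of the top edge of the black toggle paddle, which stands upright when centred: 12 mm thick (steriliser's x), 24 mm wide (y), about 50 mm of it above the console; it turns about a level axis (steriliser's y) 54 mm below this point.
- caddy: Fixed pale wooden caddy with four compartments in one row along its x axis. Origin: on the worktop under the middle of the front compartment; compartment middles at x 0, 62, 124, 186 mm, y 0. Compartments 56 mm square inside, inner floor z 6 mm, walls 6 mm thick up to z 42 mm. Overall x -34 to 220, y -34 to 34.
- black_beaker: Bystander: plain black beaker, 74 x 74 x 98 mm, loose; origin at the centre of its underside. Leave it where it is.
- glass_jar: Bystander: glass jar with a green lid, 61 x 66 x 107 mm, loose; origin at the centre of its underside. Leave it where it is.
- shaker_1_center (a point): Centre (half-way up, 45 mm above the foot; z axis towards its cap) of table shaker 1: round glass salt shaker with a grey cap, 44 mm diameter up to 70 mm height, narrowing to 34 mm at the cap, 90 mm tall, about 0.1 kg. Stands in a caddy compartment at the start. Two to four of the four are present; a knocked one may lean on the caddy walls.
- shaker_2_center (a point): Centre (half-way up, 45 mm above the foot; z axis towards its cap) of table shaker 2: round glass salt shaker with a grey cap, 44 mm diameter up to 70 mm height, narrowing to 34 mm at the cap, 90 mm tall, about 0.1 kg. Stands in a caddy compartment at the start. Two to four of the four are present; a knocked one may lean on the caddy walls.
- shaker_3_center (a point): Centre (half-way up, 45 mm above the foot; z axis towards its cap) of table shaker 3: round glass salt shaker with a grey cap, 44 mm diameter up to 70 mm height, narrowing to 34 mm at the cap, 90 mm tall, about 0.1 kg. Stands in a caddy compartment at the start. Two to four of the four are present; a knocked one may lean on the caddy walls.
- shaker_4_center (a point): Centre (half-way up, 45 mm above the foot; z axis towards its cap) of table shaker 4: round glass salt shaker with a grey cap, 44 mm diameter up to 70 mm height, narrowing to 34 mm at the cap, 90 mm tall, about 0.1 kg. Stands in a caddy compartment at the start. Two to four of the four are present; a knocked one may lean on the caddy walls.
- shaker_1: Table shaker 1 itself; origin at the centre of its underside.
- shaker_2: Table shaker 2 itself; origin at the centre of its underside.
- shaker_3: Table shaker 3 itself; origin at the centre of its underside.
- shaker_4: Table shaker 4 itself; origin at the centre of its underside.

How it is judged:
On the way, in this order (a step that is already met when the one before it is completed fails the run):
1. with the cover shut, the toggle is held pushed to the back (beyond 0.3 rad) for a second (value of joint toggle above 0.3 rad and value of joint cover below 0.015 m), for 1 s.
2. the toggle has sprung back to the centre, cover still shut (value of joint toggle between -0.08 and 0.08 rad and value of joint cover below 0.015 m), for 0.2 s.
3. the cover is slid fully back (value of joint cover above 0.14 m), for 0.2 s.
4. every shaker present is inside the chamber (x of shaker_1_center in the frame of steriliser between -0.06 and 0.06 m and y of shaker_1_center in the frame of steriliser between -0.095 and 0.095 m and z of each of shaker_1_center, shaker_2_center, shaker_3_center, shaker_4_center in the frame of steriliser below 0.075 m and x of shaker_2_center in the frame of steriliser between -0.06 and 0.06 m and y of shaker_2_center in the frame of steriliser between -0.095 and 0.095 m and x of shaker_3_center in the frame of steriliser between -0.06 and 0.06 m and y of shaker_3_center in the frame of steriliser between -0.095 and 0.095 m and x of shaker_4_center in the frame of steriliser between -0.06 and 0.06 m and y of shaker_4_center in the frame of steriliser between -0.095 and 0.095 m), for 0.2 s.
5. the cover is fully shut over all the shakers (all of step 4 and value of joint cover below 0.008 m), for 0.2 s.
6. with the cover shut, the toggle is held pushed to the front (beyond -0.3 rad) for a second (all of step 5 and value of joint toggle below -0.3 rad), for 1 s.
At the end, for the whole second after the job is handed in: Every shaker present lies or stands at rest inside the chamber (centre within 60 mm of the chamber's middle along its x, 95 mm along its y, and less than 75 mm above the worktop), the cover is shut to within 8 mm and the toggle is centred to within 0.08 rad (all of step 5 and linear speed of each of shaker_1, shaker_2, shaker_3, shaker_4 below 0.03 m/s and value of joint toggle between -0.08 and 0.08 rad); the robot touches nothing.
It fails at once if the toggle is worked (beyond 0.3 rad) while the cover is more than 30 mm open (value of joint cover above 0.03 m and (value of joint toggle above 0.3 rad or value of joint toggle below -0.3 rad)).
It fails at once if the black beaker is moved more than 40 mm (distance of black_beaker from where it was at the start of the episode above 0.04 m).
It fails at once if the glass jar is moved more than 40 mm (distance of glass_jar from where it was at the start of the episode above 0.04 m).
Of shaker_1, shaker_2, shaker_3, shaker_4 only 2 to 4 are there at a start; the rules pass over those that are not, and their reading is None.
At some moment in a run one of shaker_1, shaker_2, shaker_3, shaker_4 may be knocked a few centimetres aside while the robot is not near it.
Once in a run the grip may slacken for a moment while it holds something.
It also fails if it takes over 210 s, if anything falls off the work surface, if the arm or the gripper's body presses on something with over 40 N, if the wrist force passes 120 N, or if a joint passes its speed limit or range.

ROBOT

A 6-joint arm with a two-finger parallel gripper is mounted at the origin on a cart in front of the work surface, level with it; the furniture and walls round the work are solid. World frame = base frame: x ahead of the robot, y to its left, z up, the work surface at z = 0. Lengths are in m, angles in rad, forces in N, time in s.
With the tool pointing down it reaches from about 0.375 to 0.9 m from the base axis. Payload 3.1 kg.
Tool frame: the origin (TCP) lies between the finger pads; the fingertips stand 17 mm ahead of it and the grasp point (between the pads) lies 2 mm behind it (robot.nose_length is the distance from the TCP to the fingertips, in m); z points along the fingers, y is the line along which they close (so a half turn about z gives the same grasp; the last joint's range is limited). The gripper opens to 87 mm and grips with 3 to 60 N. Pads are 19 mm wide; open, the fingers measure 117 mm over their backs; the gripper's body (75 mm by 190 mm) begins 51 mm behind the grasp point.
Start: joints at [-1.331, 0.527, 1.433, -0, 1.181, -0.178], TCP at [0.254, -0.571, 0.24] pointing down, gripper open.
Joint ranges: [-3.08, 3.08], [-0.75, 2.2], [0.22, 2.44], [-1.43, 4.57], [0, 2.65], [-2.85, 2.85]. Speed limits (rad/s): [2.79, 2.79, 3.14, 3.14, 3.14, 3.14].

INTERFACE

Orientations are given as a unit quaternion [x, y, z, w].
In Python, from rig import robot, cams gives the robot as it stands.
- The arm moves only by the shell command python3 -m pendant 'ROWS' [FORCE]. ROWS is JSON, a list of rows, each an object with "jaw": the opening, from 0 (shut) to 1 (fully open); "linear": the shift along the tool's x, y, z in cm, a list of three; "twist": the turn about the tool's z in degrees. A call has 1 to 12 rows; each row shifts and turns the commanded pose from where the row before left it, along the tool's axes as they then stand; what a row does not reach is not made up. A row lasts 1/12 s, in which the tool goes at most 41.7 mm and 7.16 degrees, less where a joint would pass 70% of its speed; a pose out of reach is approached as far as the arm can. A call is refused whole if a number of a shift passes 4.17 or a number of a turn 7.16, either way. A call with a gripper value outside its range is refused whole. The fingers move at their own pace and stop on an object; FORCE is the grip in N (left out, the last holds). Time passes only in rows, so rows that do not move let the fingers close. It gives the time, the measured TCP pose, the force, the opening and the grip force at its end, in the units of the state.
- robot.get_obs(): the state, without advancing time (a new reading comes with each control period).
- cams.camera(name): name is "side" or "top"; returns a dict with "color" (384x512x3 uint8, blue, green, red), "depth" (384x512 float32, m along the optical axis (not along the pixel's ray), 0 where there is no reading), "fov_y" (degrees; the focal length in pixels is half the picture's height over the tangent of half this angle, whatever the lens; pixels are square), "cx", "cy" (the principal point, pixels), "k1" (the pictures are not rectified: a ray, as slopes to the right and down, at radius r is drawn at 1 + k1 r^2 times it, then the intrinsics apply), "view" (4x4, takes a point from world to camera coordinates). Camera axes: x right, y down, z forward; pixel columns grow to the right and rows downward; lengths in m; the calibration is good to about 2 mm. A picture is of the moment at which its call begins.
- robot.hand_in(): hands the job in; it is judged then, once.
The state is a dict: "time": time; "q": joint angles; "joint_velocities": joint speeds; "joint_torque": joint torques, N m; "position": TCP position; "tool_rot": TCP orientation; "ft_force": force on the tool from outside, world axes, zero at the start; "moment": the same for the moment, N m; "grip_width": finger opening in m; "grip_force": force on a finger pad.
Only numpy, scipy, OpenCV 4.12 (cv2) and the standard library are available. Lean on these libraries where they do the work, as an engineer would, in place of code of your own. Each camera call takes 0.05 s, during which the arm holds its last target. There are 200 camera calls.

## Working session

There is one attempt and no reset: what is moved stays moved. The work goes in short steps, Python scripts to look and compute and a shell command to move; the robot and the scene stay as the last step left them, time stands still between calls to the robot, and variables do not carry over. Pictures are saved under pics/ and viewed, at most 14 in all, crops included, and the job is handed in when it is done.

```bash
mkdir -p pics; cat > h.py <<'E'
import numpy as np, cv2
from rig import robot, cams
def cam(n):
    c=cams.camera(n); h,w=c['depth'].shape
    f=h/2/np.tan(np.radians(c['fov_y'])/2)
    K=np.array([[f,0,c['cx']],[0,f,c['cy']],[0,0,1]]); 
    u,v=np.meshgrid(np.arange(w),np.arange(h))
    p=np.stack([u,v],-1).reshape(-1,1,2).astype(np.float64)
    s=(p[:,0]-[c['cx'],c['cy']])/f; r=s.copy()
    for _ in range(20): r=s/(1+c['k1']*(r**2).sum(1,keepdims=True))
    d=c['depth'].reshape(-1,1)
    P=np.hstack([r*d,d,np.ones_like(d)])@np.linalg.inv(c['view']).T
    P=P[:,:3].reshape(h,w,3); P[c['depth']==0]=np.nan
    return c,P
def save(n,fn,box=None,sc=1.5):
    c,P=cam(n); im=c['color']
    if box: x0,y0,x1,y1=box; im=im[y0:y1,x0:x1]
    cv2.imwrite('pics/'+fn,cv2.resize(im,None,fx=sc,fy=sc,interpolation=cv2.INTER_CUBIC)); return c,P
E
python3 - <<'E'
from h import *
for n in('top','side'):
    c,P=save(n,n+'0.png'); np.save(n+'0.npy',P); print(n,np.linalg.inv(c['view'])[:3].round(3).tolist(),c['fov_y'],c['k1'])
o=robot.get_obs(); print(o['time'],o['position'],o['tool_rot'],o['grip_width'])
E
```

```text
top [[0.009, -0.989, 0.146, 0.406], [-1.0, -0.008, 0.008, -0.058], [-0.007, -0.146, -0.989, 1.462]] 43.888834059503985 0.030830065343276085
side [[0.564, 0.542, -0.623, 1.276], [0.826, -0.387, 0.41, -0.507], [-0.019, -0.746, -0.666, 0.851]] 46.42721331312179 -0.17477536643740982
0.1 [ 0.25347614 -0.57058768  0.23866772] [ 9.78257301e-01  2.07392568e-01 -4.39100147e-05 -9.87103573e-04] 0.08730747593738258
```

View pics/top0.png

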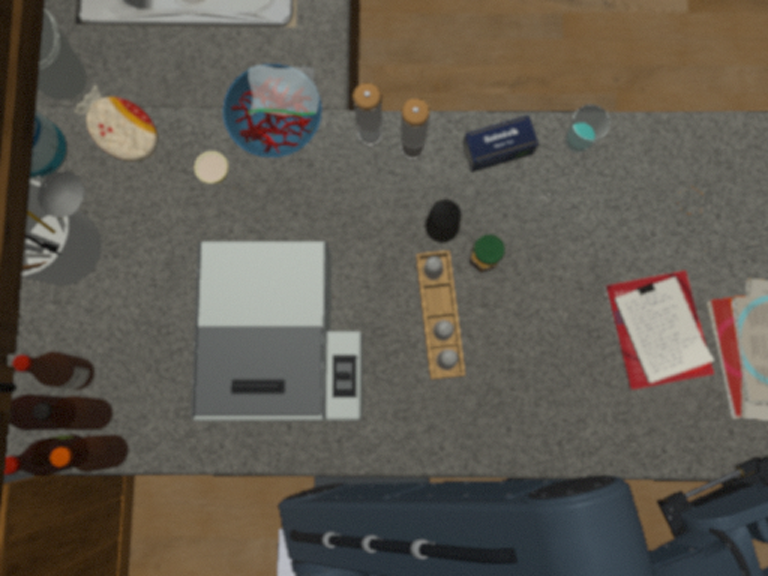

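View pics/side0.png

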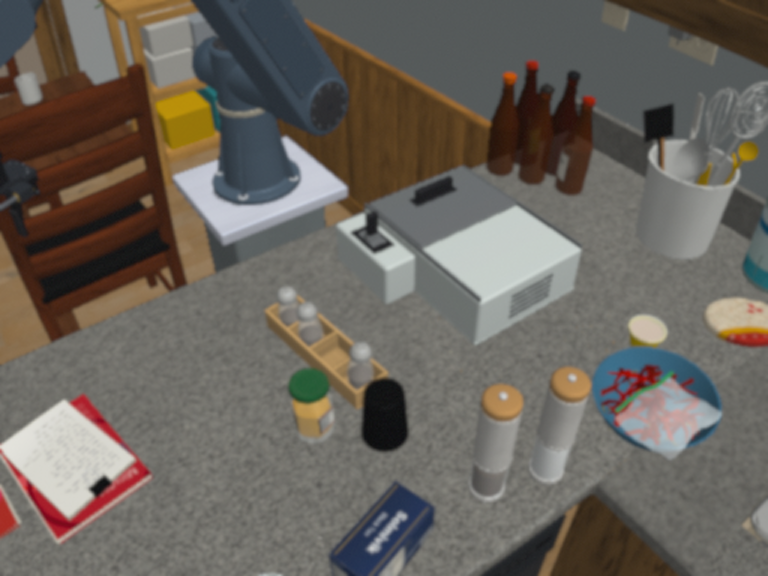

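Three shakers stand in the caddy: top-view caps at about (432,266), (444,328) and (447,358). The cover ridge is at (258,386) and the toggle at (344,376). One compartment is empty. Next I'll measure.

```bash
python3 - <<'E'
import numpy as np, cv2
P=np.load('top0.npy'); S=np.load('side0.npy')
def sel(P,box,z0,z1):
    x0,y0,x1,y1=[int(b/1.5) for b in box]; Q=P[y0:y1,x0:x1].reshape(-1,3); return Q[(Q[:,2]>z0)&(Q[:,2]<z1)]
def rect(Q): 
    r=cv2.minAreaRect((Q[:,:2]*1000).astype(np.float32)); return np.round(r[0],1),np.round(r[1],1),round(r[2],2)
for nm,b,z in [('cover+housing',(180,230,330,430),(.095,.122)),('ridge',(220,370,300,400),(.128,.16)),('console',(326,325,370,425),(.08,.097)),
  ('toggle',(326,340,370,410),(.105,.16)),('caddy',(405,240,475,390),(.03,.05)),('cap1',(415,248,452,285),(.075,.11)),('cap2',(425,312,462,343),(.075,.11)),('cap3',(430,343,465,375),(.075,.11)),('beaker',(410,190,470,250),(.09,.11)),('jar',(465,225,515,275),(.09,.12))]:
    Q=sel(P,b,*z)
    print(nm,len(Q)); 
    if len(Q)>3: print(rect(Q),np.median(Q,0).round(4))
for nm,b,z in [('s toggle',(355,200,395,245),(.1,.17)),('s ridge',(405,170,465,210),(.125,.16)),('s caps',(270,280,380,370),(.078,.11))]:
    Q=sel(S,b,*z); print(nm,len(Q)); 
    if len(Q)>3: print(rect(Q),np.median(Q,0).round(4),Q[:,2].max())
E
```

```text
cover+housing 10351
(array([532.4, 189.9]), array([341.8, 257.2]), 1.08) [0.5288 0.1906 0.1088]
ridge 161
(array([423.7, 191.4]), array([11. , 88.6]), 0.38) [0.4236 0.1907 0.1405]
console 1268
(array([453.4,  33.3]), array([179.5,  66.2]), 0.7) [0.4457 0.0327 0.0906]
toggle 52
(array([467.8,  41.2]), array([89.9, 48.1]), 1.22) [0.4441 0.0303 0.1452]
caddy 685
(array([ 576.1, -179.8]), array([256.4, 115.4]), 6.6) [ 0.5708 -0.1552  0.0411]
cap1 109
(array([ 662.1, -141.4]), array([32.9, 31.2]), 85.25) [ 0.6612 -0.1399  0.092 ]
cap2 109
(array([ 537.3, -162.5]), array([30.6, 33.6]), 45.41) [ 0.5357 -0.1622  0.0922]
cap3 115
(array([ 480.3, -170.1]), array([31.7, 32. ]), 1.45) [ 0.4811 -0.1686  0.091 ]
beaker 330
(array([ 761.4, -162.8]), array([58.5, 58.8]), 1.84) [ 0.7607 -0.1629  0.0976]
jar 340
(array([ 690.4, -246.8]), array([58.2, 57.6]), 22.03) [ 0.6895 -0.246   0.1064]
s toggle 419
(array([422. ,  63.8]), array([ 55.3, 119.4]), 54.58) [0.4336 0.0674 0.1131] 0.15005234126810896
s ridge 182
(array([427., 190.]), array([16.5, 92.6]), 1.52) [0.4302 0.1842 0.1366] 0.14409500580259116
s caps 434
(array([ 581.7, -156. ]), array([107.7, 210. ]), 75.47) [ 0.5468 -0.1591  0.0915] 0.10925740851116494
```

```bash
python3 -m pendant '[{"jaw":0,"linear":[0,0,0],"twist":5.72},{"jaw":0,"linear":[0,0,0],"twist":5.72},{"jaw":0,"linear":[0,0,0],"twist":5.72},{"jaw":0,"linear":[0,0,0],"twist":5.72},{"jaw":0,"linear":[3.9,0,0],"twist":0},{"jaw":0,"linear":[3.9,0,0],"twist":0},{"jaw":0,"linear":[3.9,0,0],"twist":0},{"jaw":0,"linear":[3.9,0,0],"twist":0}]' 20; python3 -m pendant '[{"jaw":0,"linear":[0,-4,0],"twist":0},{"jaw":0,"linear":[0,-4,0],"twist":0},{"jaw":0,"linear":[0,-4,0],"twist":0},{"jaw":0,"linear":[0,-4,0],"twist":0},{"jaw":0,"linear":[0,-4,0],"twist":0},{"jaw":0,"linear":[0,-4,0],"twist":0},{"jaw":0,"linear":[0,-4,0],"twist":0},{"jaw":0,"linear":[0,-4,0],"twist":0},{"jaw":0,"linear":[0,-4,0],"twist":0},{"jaw":0,"linear":[0,-4,0],"twist":0},{"jaw":0,"linear":[0,-4,0],"twist":0},{"jaw":0,"linear":[0,-4,0],"twist":0}]'
```

```text
time: 0.77
position: [0.4107, -0.568, 0.239]
tool_rot: [1.0, 0.009, -0.0, -0.001]
ft_force: [-0.7, -0.7, -0.2]
grip_width: 0.0418
grip_force: 0.0
time: 1.77
position: [0.4, -0.0865, 0.2394]
tool_rot: [1.0, 0.009, -0.0, -0.0]
ft_force: [0.6, 0.5, 0.1]
grip_width: 0.0005
grip_force: 0.0
```

```bash
python3 -m pendant '[{"jaw":0,"linear":[0.4,-3.9,0],"twist":0},{"jaw":0,"linear":[0.4,-3.9,0],"twist":0},{"jaw":0,"linear":[0.6,-3.9,0],"twist":0},{"jaw":0,"linear":[0,0,3],"twist":0},{"jaw":0,"linear":[0,0,3],"twist":0},{"jaw":0,"linear":[0,0,2.5],"twist":0},{"jaw":0,"linear":[0,0,1.6],"twist":0},{"jaw":0,"linear":[0,0,0],"twist":0},{"jaw":0,"linear":[0,0,0],"twist":0},{"jaw":0,"linear":[0.5,0,0],"twist":0},{"jaw":0,"linear":[0.5,0,0],"twist":0},{"jaw":0,"linear":[0,0,0],"twist":0}]'
```

```text
time: 2.77
position: [0.4254, 0.0284, 0.1398]
tool_rot: [1.0, 0.009, 0.003, 0.001]
ft_force: [-0.2, 0.4, -0.5]
grip_width: 0.0009
grip_force: 0.0
```

```bash
python3 -m pendant '[{"jaw":0,"linear":[0.4,0,0],"twist":0},{"jaw":0,"linear":[0.4,0,0],"twist":0},{"jaw":0,"linear":[0.4,0,0],"twist":0},{"jaw":0,"linear":[0.4,0,0],"twist":0},{"jaw":0,"linear":[0.2,0,0],"twist":0},{"jaw":0,"linear":[0,0,0],"twist":0},{"jaw":0,"linear":[0,0,0],"twist":0}]'; python3 - <<'E'
from h import *
save('side','s1.png',(180,80,340,220),4)
E
```

```text
time: 3.35
position: [0.4399, 0.0294, 0.1385]
tool_rot: [1.0, 0.009, -0.001, -0.0]
ft_force: [-3.1, -1.2, 4.0]
grip_width: 0.0001
grip_force: 2.4
```

View pics/s1.png

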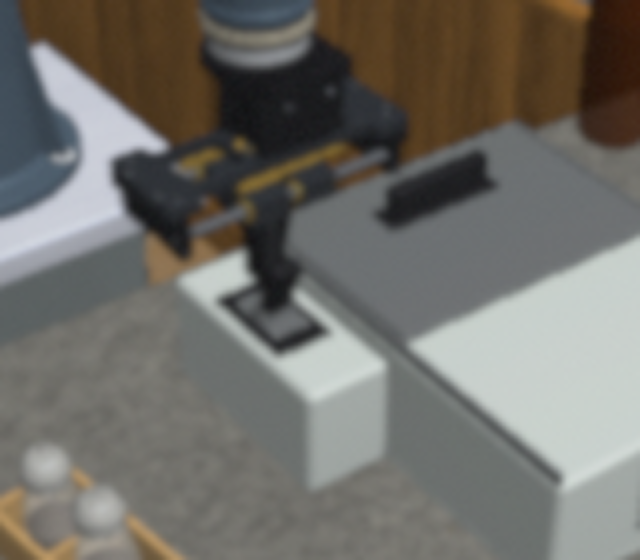

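The gripper is on the toggle at (270,290), and I can't tell how far it is tilted. I'll push on while watching the force.

```bash
python3 -m pendant '[{"jaw":0,"linear":[0.2,0,0],"twist":0},{"jaw":0,"linear":[0,0,0],"twist":0}]';python3 -m pendant '[{"jaw":0,"linear":[0.2,0,0],"twist":0},{"jaw":0,"linear":[0,0,0],"twist":0}]'; python3 -m pendant '[{"jaw":0,"linear":[0.2,0,0],"twist":0},{"jaw":0,"linear":[0,0,0],"twist":0},{"jaw":0,"linear":[0,0,0],"twist":0},{"jaw":0,"linear":[0,0,0],"twist":0},{"jaw":0,"linear":[0,0,0],"twist":0},{"jaw":0,"linear":[0,0,0],"twist":0},{"jaw":0,"linear":[0,0,0],"twist":0},{"jaw":0,"linear":[0,0,0],"twist":0},{"jaw":0,"linear":[0,0,0],"twist":0},{"jaw":0,"linear":[0,0,0],"twist":0},{"jaw":0,"linear":[0,0,0],"twist":0},{"jaw":0,"linear":[0,0,0],"twist":0}]'; python3 - <<'E'
from h import *
c,P=save('side','s2.png',(220,120,290,180),8)
Q=P[150:166,238:262].reshape(-1,3);Q=Q[(Q[:,2]>.1)];print(Q.round(3)[::6].tolist())
E
```

```text
time: 3.57
position: [0.4419, 0.0294, 0.1383]
tool_rot: [1.0, 0.009, -0.001, -0.0]
ft_force: [-4.9, -1.5, 3.7]
grip_width: 0.0006
grip_force: 2.6
time: 3.73
position: [0.4434, 0.0295, 0.1381]
tool_rot: [1.0, 0.009, -0.002, -0.0]
ft_force: [-5.7, -1.9, 2.5]
grip_width: 0.0004
grip_force: 2.8
time: 4.73
position: [0.4445, 0.0296, 0.1379]
tool_rot: [1.0, 0.009, -0.002, -0.0]
ft_force: [-6.0, -1.9, 1.5]
grip_width: 0.0004
grip_force: 2.9
[[0.442, 0.02, 0.125], [0.471, 0.021, 0.141], [0.477, 0.035, 0.139], [0.453, 0.072, 0.109], [0.473, 0.019, 0.141], [0.474, 0.037, 0.133], [0.461, 0.067, 0.112], [0.473, 0.022, 0.135], [0.448, 0.066, 0.101], [0.467, 0.019, 0.13], [0.466, 0.039, 0.121], [0.471, 0.02, 0.128], [0.462, 0.066, 0.103], [0.469, 0.025, 0.122], [0.455, 0.017, 0.113], [0.463, 0.032, 0.112], [0.461, 0.02, 0.112], [0.453, 0.015, 0.106], [0.456, 0.033, 0.1], [0.466, 0.023, 0.1]]
```

View pics/s2.png

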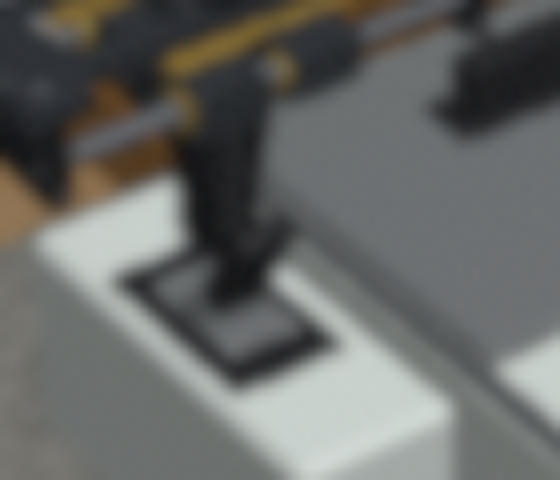

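The paddle leans back about 0.48 rad, judging by its back-face points. I'll hold, release, then go to the cover ridge.

```bash
python3 -m pendant '[{"jaw":0,"linear":[0,0,0],"twist":0},{"jaw":0,"linear":[0,0,0],"twist":0},{"jaw":0,"linear":[0,0,0],"twist":0},{"jaw":0,"linear":[-1,0,0],"twist":0},{"jaw":0,"linear":[-1,0,0],"twist":0},{"jaw":0,"linear":[-1,0,0],"twist":0},{"jaw":0,"linear":[0,0,0],"twist":0},{"jaw":0,"linear":[0,0,-3],"twist":0},{"jaw":0,"linear":[0,0,-3],"twist":0},{"jaw":0,"linear":[0,0,0],"twist":0}]'; python3 -m pendant '[{"jaw":0,"linear":[-0.3,-4,0],"twist":0},{"jaw":0,"linear":[-0.3,-4,0],"twist":0},{"jaw":0,"linear":[-0.3,-4,0],"twist":0},{"jaw":0,"linear":[-0.3,-4,0],"twist":0},{"jaw":0,"linear":[0,0,0],"twist":0},{"jaw":0,"linear":[0,0,3],"twist":0},{"jaw":0,"linear":[0,0,2.5],"twist":0},{"jaw":0,"linear":[0,0,0],"twist":0},{"jaw":0,"linear":[0,0,0],"twist":0}]'
```

```text
time: 5.62
position: [0.4205, 0.0283, 0.2026]
tool_rot: [1.0, 0.009, 0.006, 0.001]
ft_force: [0.9, 0.2, -0.2]
grip_width: 0.0008
grip_force: 0.0
time: 6.37
position: [0.4011, 0.1884, 0.1428]
tool_rot: [1.0, 0.009, -0.001, 0.0]
ft_force: [-0.5, -1.0, 0.6]
grip_width: 0.0002
grip_force: 0.0
```

```bash
python3 -m pendant '[{"jaw":0,"linear":[0.4,0,0.2],"twist":0},{"jaw":0,"linear":[0.8,0,0],"twist":0},{"jaw":0,"linear":[1.2,0,0],"twist":0},{"jaw":0,"linear":[1.2,0,0],"twist":0},{"jaw":0,"linear":[1.2,0,0],"twist":0},{"jaw":0,"linear":[1.2,0,0],"twist":0},{"jaw":0,"linear":[1.2,0,0],"twist":0},{"jaw":0,"linear":[1.2,0,0],"twist":0},{"jaw":0,"linear":[1.2,0,0],"twist":0},{"jaw":0,"linear":[1.2,0,0],"twist":0},{"jaw":0,"linear":[1.2,0,0],"twist":0},{"jaw":0,"linear":[1.2,0,0],"twist":0}]'; python3 -m pendant '[{"jaw":0,"linear":[1,0,0],"twist":0},{"jaw":0,"linear":[0.8,0,0],"twist":0},{"jaw":0,"linear":[0.6,0,0],"twist":0},{"jaw":0,"linear":[0.3,0,0],"twist":0},{"jaw":0,"linear":[0.3,0,0],"twist":0},{"jaw":0,"linear":[0,0,0],"twist":0}]'
```

```text
time: 7.37
position: [0.5336, 0.1899, 0.1423]
tool_rot: [1.0, 0.009, -0.001, 0.001]
ft_force: [-3.7, -3.6, -0.5]
grip_width: 0.0005
grip_force: 1.4
time: 7.87
position: [0.5595, 0.1913, 0.1418]
tool_rot: [1.0, 0.009, -0.005, 0.001]
ft_force: [-9.2, -2.3, 8.4]
grip_width: 0.0007
grip_force: 4.9
```

```bash
python3 -m pendant '[{"jaw":0,"linear":[0.3,0,0],"twist":0},{"jaw":0,"linear":[0.3,0,0],"twist":0},{"jaw":0,"linear":[0,0,0],"twist":0},{"jaw":0,"linear":[0,0,0],"twist":0}]'
```

```text
time: 8.2
position: [0.5598, 0.1913, 0.1419]
tool_rot: [1.0, 0.01, -0.011, 0.001]
ft_force: [-19.2, -3.4, 16.8]
grip_width: 0.0004
grip_force: 9.8
```

```bash
python3 -m pendant '[{"jaw":0,"linear":[-1,0,0],"twist":0},{"jaw":0,"linear":[-1,0,0],"twist":0},{"jaw":0.3,"linear":[0,0,-3],"twist":0},{"jaw":0.6,"linear":[0,0,-3.5],"twist":0},{"jaw":0.8,"linear":[0,0,-3.5],"twist":0},{"jaw":0.8,"linear":[0,4,0],"twist":0},{"jaw":0.8,"linear":[0,4,0],"twist":0},{"jaw":0.8,"linear":[0,4,0],"twist":0},{"jaw":0.8,"linear":[0,4,0],"twist":0},{"jaw":0.8,"linear":[-1,4,0],"twist":0},{"jaw":0.8,"linear":[-2,4,0],"twist":0},{"jaw":0.8,"linear":[-2,4,0],"twist":-6.5}]'; python3 - <<'E'
from h import *
c,P=save('top','t1.png',(120,140,330,300),3.5)
def med(b,z0,z1):
    x0,y0,x1,y1=b;Q=P[y0:y1,x0:x1].reshape(-1,3);Q=Q[(Q[:,2]>z0)&(Q[:,2]<z1)];return len(Q),(Q.min(0).round(3),Q.max(0).round(3),np.median(Q,0).round(4)) if len(Q) else 0
print(med((140,190,205,270),.128,.16)); 
for b in [(276,165,302,190),(283,207,308,229),(286,229,310,250)]: print(med(b,.075,.105))
E
```

```text
time: 9.2
position: [0.5094, -0.0842, 0.2422]
tool_rot: [0.998, 0.063, 0.002, 0.001]
ft_force: [-0.3, -0.3, -0.5]
grip_width: 0.059
grip_force: 0.0
(181, (array([0.568, 0.148, 0.129]), array([0.582, 0.236, 0.147]), array([0.5752, 0.1929, 0.1391])))
(106, (array([ 0.647, -0.155,  0.078]), array([ 0.679, -0.125,  0.102]), array([ 0.6611, -0.1395,  0.092 ])))
(0, 0)
(89, (array([ 0.465, -0.186,  0.077]), array([ 0.496, -0.157,  0.101]), array([ 0.4783, -0.1735,  0.0925])))
```

View pics/t1.png

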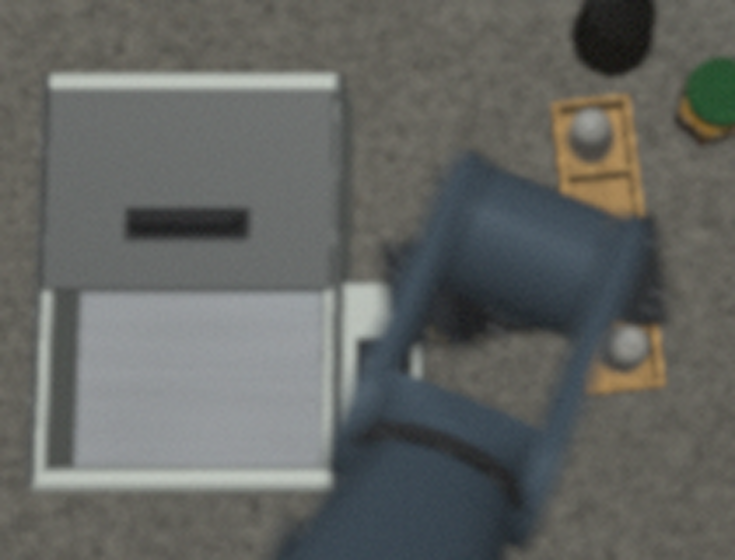

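The cover is fully back, about 151 mm (ridge now at x=0.575). The chamber is open and empty. Next is the front shaker.

```bash
python3 -m pendant '[{"jaw":0.85,"linear":[-2,4,0],"twist":0},{"jaw":0.85,"linear":[-1.97,4.1,0],"twist":0},{"jaw":0.85,"linear":[0,0,4],"twist":0},{"jaw":0.85,"linear":[0,0,4],"twist":0},{"jaw":0.85,"linear":[0,0,2],"twist":0},{"jaw":0.85,"linear":[0,0,0],"twist":0},{"jaw":0.85,"linear":[0,0,0],"twist":0}]'; python3 - <<'E'
from h import *
c,P=save('side','s3.png',(150,150,280,290),4.2)
E
```

```text
time: 9.83
position: [0.482, -0.1607, 0.1412]
tool_rot: [0.998, 0.062, 0.0, -0.0]
ft_force: [1.0, 0.7, -0.3]
grip_width: 0.0739
grip_force: 0.0
```

View pics/s3.png

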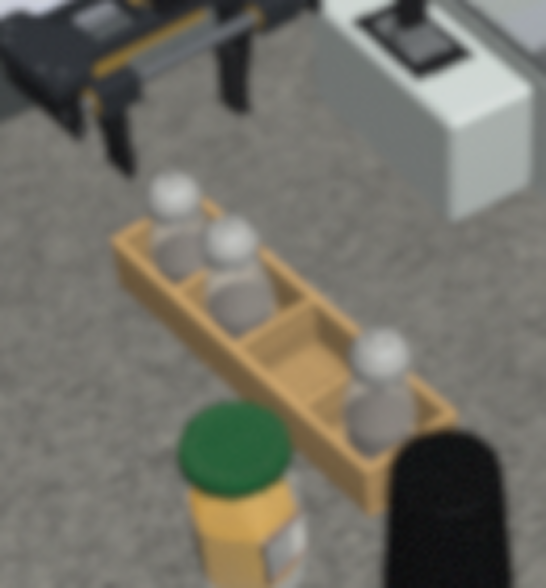

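The shakers are unchanged and the gripper sits above the front one, 10 mm off in y. I'll correct, descend and grip.

```bash
python3 -m pendant '[{"jaw":0.85,"linear":[-0.3,1,0],"twist":0},{"jaw":0.85,"linear":[0,0,3],"twist":0},{"jaw":0.85,"linear":[0,0,3],"twist":0},{"jaw":0.85,"linear":[0,0,1.4],"twist":0},{"jaw":0.85,"linear":[0,0,0],"twist":0},{"jaw":0.4,"linear":[0,0,0],"twist":0},{"jaw":0.2,"linear":[0,0,0],"twist":0},{"jaw":0.2,"linear":[0,0,0],"twist":0},{"jaw":0.2,"linear":[0,0,0],"twist":0},{"jaw":0.2,"linear":[0,0,0],"twist":0},{"jaw":0.2,"linear":[0,0,0],"twist":0}]' 25; python3 -m pendant '[{"jaw":0.2,"linear":[0,0,-2],"twist":0},{"jaw":0.2,"linear":[0,0,-4],"twist":0},{"jaw":0.2,"linear":[0,0,-4],"twist":0},{"jaw":0.2,"linear":[0,0,-4],"twist":0},{"jaw":0.2,"linear":[0,0,-3.5],"twist":0},{"jaw":0.2,"linear":[0,0,0],"twist":0},{"jaw":0.2,"linear":[0,0,0],"twist":0}]'
```

```text
time: 10.8
position: [0.4802, -0.1711, 0.0683]
tool_rot: [0.998, 0.063, 0.001, 0.0]
ft_force: [-0.2, 0.0, 0.4]
grip_width: 0.0421
grip_force: 0.0
time: 11.38
position: [0.4808, -0.1715, 0.245]
tool_rot: [0.998, 0.063, 0.002, 0.002]
ft_force: [-0.6, -0.2, -1.6]
grip_width: 0.0327
grip_force: 25.0
```

```bash
python3 - <<'E'
from h import *
c,P=save('side','s4.png',(130,80,290,280),3)
E
```

```text
(no output)
```

View pics/s4.png

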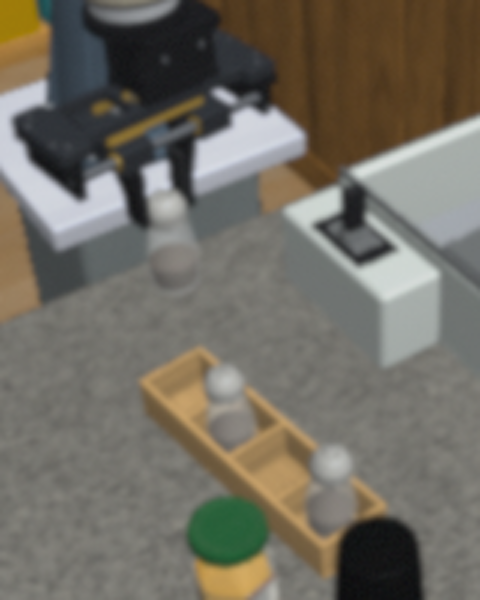

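The shaker is held upright by its cap. I'll get the foot height and check the chamber extents from the images.

```bash
python3 - <<'E'
from h import *
c,P=cam('side')
Q=P.reshape(-1,3);m=(abs(Q[:,0]-.48)<.035)&(abs(Q[:,1]+.17)<.035)&(Q[:,2]>.08);Q=Q[m]
print(np.percentile(Q[:,2],[0,1,3,10]), Q[Q[:,2]<.19].mean(0),Q[(Q[:,2]>.2)&(Q[:,2]<.24)].mean(0))
c,P=cam('top')
Q=P[215:285,125:225].reshape(-1,3)
F=Q[(Q[:,2]>.005)&(Q[:,2]<.02)&(Q[:,0]<.56)&(Q[:,0]>.37)&(Q[:,1]>.06)&(Q[:,1]<.31)];print('floor',len(F),F.min(0),F.max(0))
W=Q[(Q[:,2]>.098)&(Q[:,2]<.115)];print('walls',np.percentile(W,[0.5,99.5],axis=0))
E
python3 -m pendant '[{"jaw":0.2,"linear":[0,0,-4],"twist":0},{"jaw":0.2,"linear":[0,0,0],"twist":6.2}]'
```

```text
[0.15631024 0.16862682 0.18591763 0.23398677] [ 0.50042652 -0.17323014  0.17516931] [ 0.49513469 -0.17319848  0.22196303]
floor 3473 [0.3800672  0.06365083 0.00500025] [0.54805295 0.30420222 0.01971255]
walls [[0.36237802 0.06486395 0.09835481]
 [0.54320924 0.31538373 0.11483669]]
time: 11.7
position: [0.4815, -0.1718, 0.285]
tool_rot: [1.0, 0.008, 0.002, 0.001]
ft_force: [1.1, -0.9, -0.9]
grip_width: 0.0319
grip_force: 25.0
```

```bash
python3 -m pendant '[{"jaw":0.2,"linear":[0,-2,0],"twist":0},{"jaw":0.2,"linear":[0.1,-4,0],"twist":0},{"jaw":0.2,"linear":[0.1,-4,0],"twist":0},{"jaw":0.2,"linear":[0.1,-4,0],"twist":0},{"jaw":0.2,"linear":[0.1,-4,0],"twist":0},{"jaw":0.2,"linear":[0.1,-4,0],"twist":0},{"jaw":0.2,"linear":[0.1,-4,0],"twist":0},{"jaw":0.2,"linear":[0.1,-4,0],"twist":0},{"jaw":0.2,"linear":[0.1,-4,0],"twist":0},{"jaw":0.2,"linear":[0.1,-4,0],"twist":0},{"jaw":0.2,"linear":[0,-2,0],"twist":0},{"jaw":0.2,"linear":[0,0,0],"twist":0}]'
```

```text
time: 12.7
position: [0.4805, 0.233, 0.2802]
tool_rot: [1.0, 0.011, -0.002, -0.0]
ft_force: [0.1, -0.7, -0.2]
grip_width: 0.0329
grip_force: 25.0
```

```bash
python3 -m pendant '[{"jaw":0.2,"linear":[0.4,-1.4,0],"twist":0},{"jaw":0.2,"linear":[0,0,3],"twist":0},{"jaw":0.2,"linear":[0,0,3],"twist":0},{"jaw":0.2,"linear":[0,0,3],"twist":0},{"jaw":0.2,"linear":[0,0,3],"twist":0},{"jaw":0.2,"linear":[0,0,3],"twist":0},{"jaw":0.2,"linear":[0,0,1.5],"twist":0},{"jaw":0.2,"linear":[0,0,0],"twist":0},{"jaw":0.2,"linear":[0,0,0],"twist":0}]'; python3 - <<'E'
from h import *
c,P=save('side','s5.png',(230,80,380,220),4)
E
```

```text
time: 13.45
position: [0.4853, 0.2424, 0.1161]
tool_rot: [1.0, 0.008, -0.002, 0.0]
ft_force: [0.6, 0.6, -1.0]
grip_width: 0.0329
grip_force: 25.0
```

View pics/s5.png

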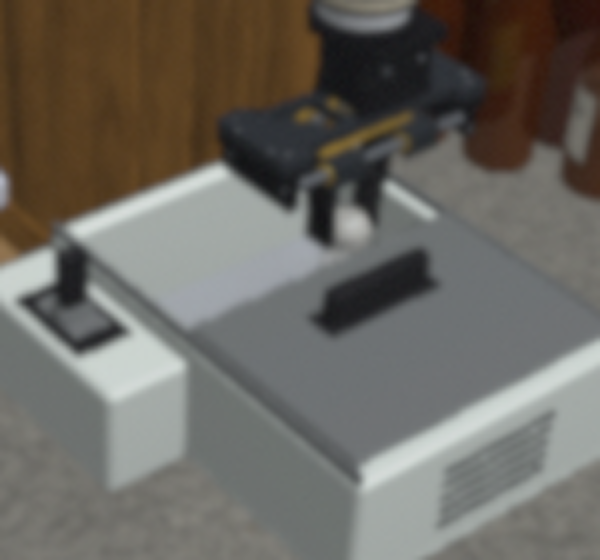

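The shaker is inside the chamber, behind the cover's front edge, with its cap at (350,228). I'll lower to contact.

```bash
for i in 1 ; do python3 -m pendant '[{"jaw":0.2,"linear":[0,0,0.6],"twist":0},{"jaw":0.2,"linear":[0,0,0.5],"twist":0},{"jaw":0.2,"linear":[0,0,0],"twist":0}]'; done; python3 -m pendant '[{"jaw":0.2,"linear":[0,0,0.4],"twist":0},{"jaw":0.2,"linear":[0,0,0],"twist":0}]';python3 -m pendant '[{"jaw":0.2,"linear":[0,0,0.4],"twist":0},{"jaw":0.2,"linear":[0,0,0],"twist":0}]'
```

```text
time: 13.75
position: [0.4858, 0.2432, 0.1066]
tool_rot: [1.0, 0.008, 0.0, -0.0]
ft_force: [-0.9, 0.4, -0.6]
grip_width: 0.033
grip_force: 25.0
time: 13.92
position: [0.4856, 0.2432, 0.1024]
tool_rot: [1.0, 0.008, -0.0, 0.0]
ft_force: [0.2, 0.1, -0.3]
grip_width: 0.0324
grip_force: 25.0
time: 14.08
position: [0.4855, 0.2432, 0.0982]
tool_rot: [1.0, 0.009, -0.0, 0.0]
ft_force: [-0.8, -0.3, -0.1]
grip_width: 0.0327
grip_force: 25.0
```

```bash
python3 -m pendant '[{"jaw":0.2,"linear":[0,0,0.3],"twist":0},{"jaw":0.2,"linear":[0,0,0],"twist":0}]';python3 -m pendant '[{"jaw":0.2,"linear":[0,0,0.3],"twist":0},{"jaw":0.2,"linear":[0,0,0],"twist":0}]'; python3 -m pendant '[{"jaw":0.2,"linear":[0,0,0.3],"twist":0},{"jaw":0.2,"linear":[0,0,0],"twist":0}]'
```

```text
time: 14.25
position: [0.487, 0.2435, 0.0966]
tool_rot: [1.0, 0.009, 0.001, -0.0]
ft_force: [-0.4, -0.1, 4.5]
grip_width: 0.0328
grip_force: 25.0
time: 14.42
position: [0.4885, 0.2439, 0.0962]
tool_rot: [1.0, 0.009, 0.003, -0.001]
ft_force: [-2.2, -0.8, 20.7]
grip_width: 0.0325
grip_force: 25.0
time: 14.58
position: [0.4895, 0.2442, 0.0946]
tool_rot: [1.0, 0.009, 0.005, -0.001]
ft_force: [-3.3, -1.3, 29.3]
grip_width: 0.0326
grip_force: 25.0
```

```bash
python3 -m pendant '[{"jaw":0.2,"linear":[0,0,-0.6],"twist":0},{"jaw":0.55,"linear":[0,0,0],"twist":0},{"jaw":0.55,"linear":[0,0,0],"twist":0},{"jaw":0.55,"linear":[0,0,0],"twist":0},{"jaw":0.55,"linear":[0,0,-1.5],"twist":0},{"jaw":0.55,"linear":[0,0,-3],"twist":0},{"jaw":0.55,"linear":[0,0,-4],"twist":0},{"jaw":0.55,"linear":[0,0,-4],"twist":0},{"jaw":0.85,"linear":[0,0,-3],"twist":0},{"jaw":0.85,"linear":[0,3,0],"twist":0},{"jaw":0.85,"linear":[0,4,0],"twist":0},{"jaw":0.85,"linear":[0,4,0],"twist":0}]'; python3 -m pendant '[{"jaw":0.85,"linear":[0.6,4,0],"twist":0},{"jaw":0.85,"linear":[0.6,4,0],"twist":0},{"jaw":0.85,"linear":[0.6,4,0],"twist":0},{"jaw":0.85,"linear":[0.6,4,0],"twist":0},{"jaw":0.85,"linear":[0.6,4,0],"twist":0},{"jaw":0.85,"linear":[0.6,4,0],"twist":0},{"jaw":0.85,"linear":[0.6,4,0],"twist":0},{"jaw":0.85,"linear":[0,2,0],"twist":-6.3},{"jaw":0.85,"linear":[0,0,0],"twist":0}]'; python3 - <<'E'
from h import *
c,P=save('side','s6.png',(130,80,380,290),2.6)
Q=P[160:290,170:290].reshape(-1,3);Q=Q[(Q[:,2]>.085)&(Q[:,2]<.102)&(Q[:,1]<-.1)]
for x0,x1 in((.44,.57),(.6,.7)):
    A=Q[(Q[:,0]>x0)&(Q[:,0]<x1)&(abs(Q[:,1]+.16)<.05)];print(len(A),np.median(A,0) if len(A) else 0)
E
```

```text
time: 15.58
position: [0.4874, 0.1329, 0.2505]
tool_rot: [1.0, 0.01, 0.0, 0.0]
ft_force: [0.6, 0.0, 0.8]
grip_width: 0.067
grip_force: 0.0
time: 16.33
position: [0.5352, -0.171, 0.2493]
tool_rot: [0.998, 0.062, -0.0, 0.001]
ft_force: [0.5, -0.1, 0.0]
grip_width: 0.0741
grip_force: 0.0
107 [ 0.54231008 -0.16359171  0.0925766 ]
126 [ 0.66815261 -0.1425263   0.09349769]
```

View pics/s6.png

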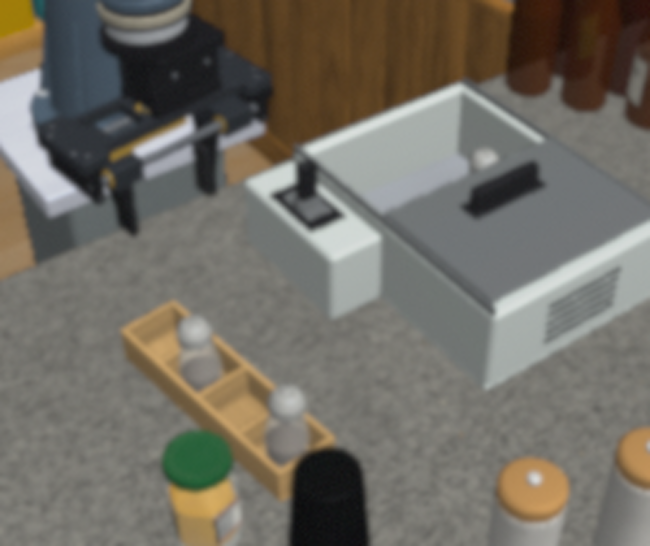

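The first shaker stands in the chamber, cap at (485,158). The remaining two are unchanged. Going for the second.

```bash
python3 -m pendant '[{"jaw":0.85,"linear":[0.3,-0.8,0],"twist":0},{"jaw":0.85,"linear":[0,0,4],"twist":0},{"jaw":0.85,"linear":[0,0,4],"twist":0},{"jaw":0.85,"linear":[0,0,4],"twist":0},{"jaw":0.85,"linear":[0,0,3],"twist":0},{"jaw":0.85,"linear":[0,0,2],"twist":0},{"jaw":0.85,"linear":[0,0,1.3],"twist":0},{"jaw":0.85,"linear":[0,0,0],"twist":0},{"jaw":0.85,"linear":[0,0,0],"twist":0}]'; python3 -m pendant '[{"jaw":0.2,"linear":[0,0,0],"twist":0},{"jaw":0.2,"linear":[0,0,0],"twist":0},{"jaw":0.2,"linear":[0,0,0],"twist":0},{"jaw":0.2,"linear":[0,0,0],"twist":0},{"jaw":0.2,"linear":[0,0,0],"twist":0},{"jaw":0.2,"linear":[0,0,0],"twist":0},{"jaw":0.2,"linear":[0,0,0],"twist":0},{"jaw":0.2,"linear":[0,0,0],"twist":0},{"jaw":0.2,"linear":[0,0,0],"twist":0},{"jaw":0.2,"linear":[0,0,0],"twist":0},{"jaw":0.2,"linear":[0,0,0],"twist":0}]' 25
```

```text
time: 17.13
position: [0.5361, -0.1552, 0.067]
tool_rot: [0.998, 0.064, -0.001, -0.001]
ft_force: [0.6, 0.3, 0.5]
grip_width: 0.0741
grip_force: 0.0
time: 18.05
position: [0.5371, -0.1579, 0.0679]
tool_rot: [0.998, 0.063, 0.0, 0.0]
ft_force: [-0.0, 0.2, 4.4]
grip_width: 0.0366
grip_force: 24.2
```

```bash
python3 -m pendant '[{"jaw":0.2,"linear":[0,0,-1],"twist":0},{"jaw":0.2,"linear":[0,0,-1],"twist":0},{"jaw":0.2,"linear":[0,0,-2],"twist":0},{"jaw":0.2,"linear":[0,0,-2],"twist":0},{"jaw":0.2,"linear":[0,0,-3],"twist":0},{"jaw":0.2,"linear":[0,0,-4],"twist":0},{"jaw":0.2,"linear":[0,0,-4],"twist":0},{"jaw":0.2,"linear":[0,0,-4],"twist":0},{"jaw":0.2,"linear":[0,0,0],"twist":6.3},{"jaw":0.2,"linear":[0,0,0],"twist":0}]' 35; python3 - <<'E'
from h import *
c,P=cam('side')
o=robot.get_obs()['position']
Q=P.reshape(-1,3);Q=Q[(abs(Q[:,0]-o[0])<.04)&(abs(Q[:,1]-o[1])<.04)&(Q[:,2]>.11)];z=np.sort(Q[:,2]);print(o,len(z),z[:60:6])
print(Q[Q[:,2]<.22].mean(0))
cv2.imwrite('pics/s7.png',cv2.resize(c['color'][60:290,130:380],None,fx=2.5,fy=2.5,interpolation=2))
E
```

```text
time: 18.88
position: [0.5376, -0.1581, 0.2813]
tool_rot: [1.0, 0.008, 0.003, 0.002]
ft_force: [-0.8, 0.0, -0.5]
grip_width: 0.0362
grip_force: 33.6
[ 0.53622884 -0.15739746  0.27888625] 5360 [0.22243984 0.22436725 0.22571153 0.22729213 0.2283887  0.22970625
 0.23025388 0.23126864 0.23284136 0.23445705]
[nan nan nan]<stdin>:5: RuntimeWarning: Mean of empty slice.
  ret = um.true_divide(
```

View pics/s7.png

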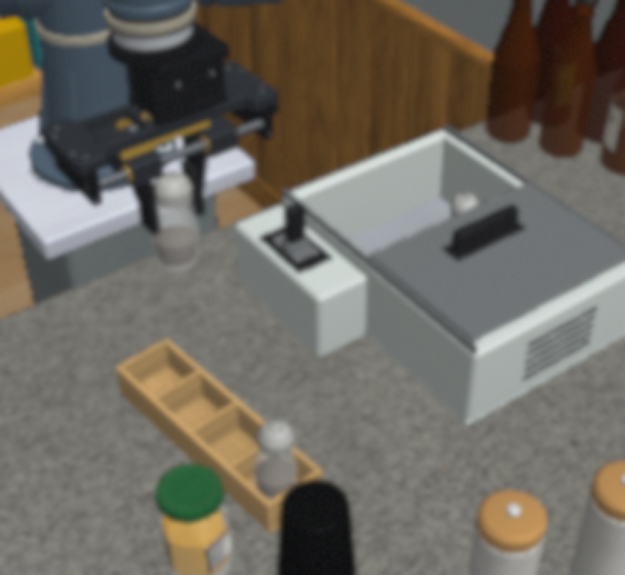

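The second shaker is held lower on its body and upright. Its goal is (0.495,0.146), which keeps the gripper body clear of the toggle.

```bash
python3 -m pendant '[{"jaw":0.2,"linear":[-0.4,-2,0],"twist":0},{"jaw":0.2,"linear":[-0.4,-3.5,0],"twist":0},{"jaw":0.2,"linear":[-0.5,-3.5,0],"twist":0},{"jaw":0.2,"linear":[-0.5,-3.5,0],"twist":0},{"jaw":0.2,"linear":[-0.5,-3.5,0],"twist":0},{"jaw":0.2,"linear":[-0.5,-3.5,0],"twist":0},{"jaw":0.2,"linear":[-0.5,-3.5,0],"twist":0},{"jaw":0.2,"linear":[-0.4,-3.5,0],"twist":0},{"jaw":0.2,"linear":[0,-2.5,0],"twist":0},{"jaw":0.2,"linear":[0,-1.5,0],"twist":0},{"jaw":0.2,"linear":[0,0,0],"twist":0},{"jaw":0.2,"linear":[0,0,0],"twist":0}]'
```

```text
time: 19.93
position: [0.4929, 0.1471, 0.2759]
tool_rot: [1.0, 0.01, -0.002, 0.0]
ft_force: [-0.8, -1.0, -0.4]
grip_width: 0.0363
grip_force: 33.6
```

```bash
python3 -m pendant '[{"jaw":0.2,"linear":[0.2,0,2],"twist":0},{"jaw":0.2,"linear":[0,0,3],"twist":0},{"jaw":0.2,"linear":[0,0,3],"twist":0},{"jaw":0.2,"linear":[0,0,3],"twist":0},{"jaw":0.2,"linear":[0,0,3],"twist":0},{"jaw":0.2,"linear":[0,0,3],"twist":0},{"jaw":0.2,"linear":[0,0,1.9],"twist":0},{"jaw":0.2,"linear":[0,0,0],"twist":0},{"jaw":0.2,"linear":[0,0,0],"twist":0}]'; python3 -m pendant '[{"jaw":0.2,"linear":[0,0,0.4],"twist":0},{"jaw":0.2,"linear":[0,0,0],"twist":0}]'; python3 -m pendant '[{"jaw":0.2,"linear":[0,0,0.4],"twist":0},{"jaw":0.2,"linear":[0,0,0],"twist":0}]'
```

```text
time: 20.68
position: [0.4955, 0.1454, 0.0873]
tool_rot: [1.0, 0.008, -0.002, 0.0]
ft_force: [-0.0, 0.7, -0.6]
grip_width: 0.0364
grip_force: 33.6
time: 20.85
position: [0.4974, 0.1463, 0.0854]
tool_rot: [1.0, 0.008, 0.001, -0.0]
ft_force: [-0.0, -0.6, 0.4]
grip_width: 0.0363
grip_force: 33.6
time: 21.02
position: [0.4969, 0.1467, 0.0811]
tool_rot: [1.0, 0.009, 0.001, -0.0]
ft_force: [-0.1, 0.3, -0.5]
grip_width: 0.0362
grip_force: 33.6
```

```bash
python3 -m pendant '[{"jaw":0.2,"linear":[0,0,0.4],"twist":0},{"jaw":0.2,"linear":[0,0,0],"twist":0}]'; python3 -m pendant '[{"jaw":0.2,"linear":[0,0,0.3],"twist":0},{"jaw":0.2,"linear":[0,0,0],"twist":0}]'; python3 -m pendant '[{"jaw":0.2,"linear":[0,0,0.2],"twist":0},{"jaw":0.2,"linear":[0,0,0],"twist":0}]'
```

```text
time: 21.18
position: [0.4964, 0.1467, 0.0765]
tool_rot: [1.0, 0.009, 0.0, 0.0]
ft_force: [0.4, 0.0, -0.7]
grip_width: 0.0361
grip_force: 33.6
time: 21.35
position: [0.4963, 0.1467, 0.0732]
tool_rot: [1.0, 0.009, -0.0, 0.0]
ft_force: [-0.6, 0.1, -2.1]
grip_width: 0.0361
grip_force: 33.6
time: 21.52
position: [0.4967, 0.1468, 0.0719]
tool_rot: [1.0, 0.008, 0.0, -0.0]
ft_force: [-0.5, 0.6, 2.9]
grip_width: 0.0357
grip_force: 33.8
```

```bash
python3 -m pendant '[{"jaw":0.58,"linear":[0,0,0],"twist":0},{"jaw":0.58,"linear":[0,0,0],"twist":0},{"jaw":0.58,"linear":[0,0,0],"twist":0},{"jaw":0.58,"linear":[0,0,0],"twist":0},{"jaw":0.58,"linear":[0,0,-1.5],"twist":0},{"jaw":0.58,"linear":[0,0,-3],"twist":0},{"jaw":0.58,"linear":[0,0,-4],"twist":0},{"jaw":0.58,"linear":[0,0,-4],"twist":0},{"jaw":0.85,"linear":[0,0,-4],"twist":0},{"jaw":0.85,"linear":[0,0,-1],"twist":0}]'; python3 -m pendant '[{"jaw":0.85,"linear":[2,3.6,0],"twist":0},{"jaw":0.85,"linear":[2,3.6,0],"twist":0},{"jaw":0.85,"linear":[2,3.6,0],"twist":0},{"jaw":0.85,"linear":[2,3.6,0],"twist":0},{"jaw":0.85,"linear":[2,3.6,0],"twist":0},{"jaw":0.85,"linear":[2,3.6,0],"twist":0},{"jaw":0.85,"linear":[2,3.6,0],"twist":0},{"jaw":0.85,"linear":[2,3.6,0],"twist":0},{"jaw":0.85,"linear":[0,0,0],"twist":-6.3},{"jaw":0.85,"linear":[0,0,0],"twist":0},{"jaw":0.85,"linear":[0,0,0],"twist":0}]'; python3 - <<'E'
from h import *
c,P=save('side','s8.png',(130,60,380,290),2.5)
Q=P[160:290,170:290].reshape(-1,3);Q=Q[(Q[:,2]>.085)&(Q[:,2]<.102)&(Q[:,1]<-.1)]
A=Q[(Q[:,0]>.6)&(Q[:,0]<.71)&(abs(Q[:,1]+.15)<.05)];print(len(A),np.median(A,0) if len(A) else 0)
E
```

```text
time: 22.35
position: [0.4998, 0.1471, 0.2526]
tool_rot: [1.0, 0.009, 0.006, -0.0]
ft_force: [0.4, 1.3, 0.2]
grip_width: 0.0572
grip_force: 0.0
time: 23.27
position: [0.6605, -0.1383, 0.2451]
tool_rot: [0.998, 0.062, -0.001, -0.001]
ft_force: [0.3, 0.0, -0.1]
grip_width: 0.0743
grip_force: 0.0
132 [ 0.66933346 -0.14240704  0.0929408 ]
```

View pics/s8.png

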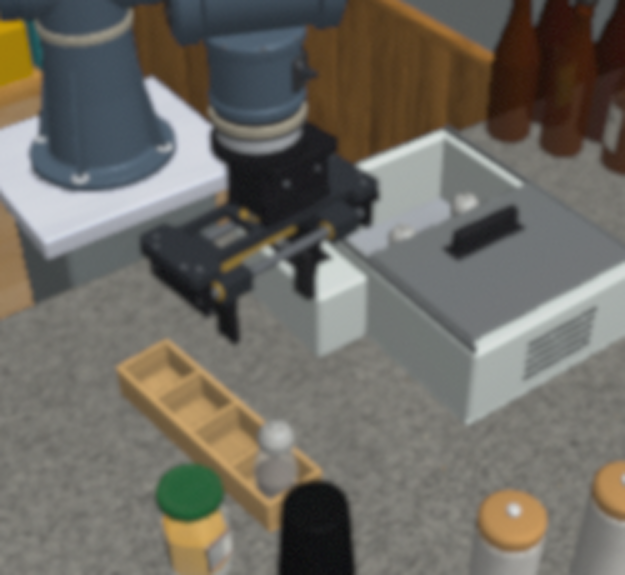

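Both shakers stand in the chamber, caps at (403,233) and (465,203). The last one is still in the far compartment.

```bash
python3 -m pendant '[{"jaw":0.85,"linear":[0.2,0.3,2],"twist":0},{"jaw":0.85,"linear":[0,0,4],"twist":0},{"jaw":0.85,"linear":[0,0,4],"twist":0},{"jaw":0.85,"linear":[0,0,3],"twist":0},{"jaw":0.85,"linear":[0,0,2],"twist":0},{"jaw":0.85,"linear":[0,0,1.6],"twist":0},{"jaw":0.85,"linear":[0,0,1],"twist":0},{"jaw":0.85,"linear":[0,0,0],"twist":0},{"jaw":0.85,"linear":[0,0,0],"twist":0}]'; python3 -m pendant '[{"jaw":0.2,"linear":[0,0,0],"twist":0},{"jaw":0.2,"linear":[0,0,0],"twist":0},{"jaw":0.2,"linear":[0,0,0],"twist":0},{"jaw":0.2,"linear":[0,0,0],"twist":0},{"jaw":0.2,"linear":[0,0,0],"twist":0},{"jaw":0.2,"linear":[0,0,0],"twist":0},{"jaw":0.2,"linear":[0,0,0],"twist":0},{"jaw":0.2,"linear":[0,0,0],"twist":0},{"jaw":0.2,"linear":[0,0,0],"twist":0},{"jaw":0.2,"linear":[0,0,0],"twist":0},{"jaw":0.2,"linear":[0,0,0],"twist":0}]' 35
```

```text
time: 24.07
position: [0.6636, -0.1402, 0.0708]
tool_rot: [0.998, 0.064, -0.0, -0.0]
ft_force: [-0.3, 0.6, 0.2]
grip_width: 0.0738
grip_force: 0.0
time: 24.98
position: [0.6638, -0.1413, 0.0707]
tool_rot: [0.998, 0.063, 0.0, 0.0]
ft_force: [-0.9, 0.3, 1.3]
grip_width: 0.0355
grip_force: 34.5
```

```bash
python3 -m pendant '[{"jaw":0.2,"linear":[0,0,-1],"twist":0},{"jaw":0.2,"linear":[0,0,-1],"twist":0},{"jaw":0.2,"linear":[0,0,-2],"twist":0},{"jaw":0.2,"linear":[0,0,-2],"twist":0},{"jaw":0.2,"linear":[0,0,-3],"twist":0},{"jaw":0.2,"linear":[0,0,-4],"twist":0},{"jaw":0.2,"linear":[0,0,-4],"twist":0},{"jaw":0.2,"linear":[0,0,-4],"twist":0},{"jaw":0.2,"linear":[0,0,0],"twist":6.3},{"jaw":0.2,"linear":[0,0,0],"twist":0},{"jaw":0.2,"linear":[0,0,0],"twist":0}]'; python3 - <<'E'
from h import *
c,P=cam('side')
o=robot.get_obs()['position']
Q=P.reshape(-1,3);Q=Q[(abs(Q[:,0]-o[0])<.04)&(abs(Q[:,1]-o[1])<.04)&(Q[:,2]>.11)];z=np.sort(Q[:,2]);print(o,len(z),z[:60:6])
E
```

```text
time: 25.9
position: [0.663, -0.141, 0.281]
tool_rot: [1.0, 0.01, -0.0, -0.0]
ft_force: [-0.1, -0.3, -2.7]
grip_width: 0.0351
grip_force: 34.3
[ 0.66242097 -0.14079921  0.27946483] 6785 [0.21921744 0.22112416 0.22303788 0.22350845 0.22427225 0.22598745
 0.2266323  0.22799578 0.22941341 0.23056353]
```

```bash
python3 -m pendant '[{"jaw":0.2,"linear":[-1.1,-1.5,0],"twist":0},{"jaw":0.2,"linear":[-2.1,-3,0],"twist":0},{"jaw":0.2,"linear":[-2.1,-3,0],"twist":0},{"jaw":0.2,"linear":[-2.1,-3,0],"twist":0},{"jaw":0.2,"linear":[-2.1,-3,0],"twist":0},{"jaw":0.2,"linear":[-2.1,-3,0],"twist":0},{"jaw":0.2,"linear":[-2.1,-3,0],"twist":0},{"jaw":0.2,"linear":[-2.1,-3,0],"twist":0},{"jaw":0.2,"linear":[-2.1,-3,0],"twist":0},{"jaw":0.2,"linear":[-2.1,-3,0],"twist":0},{"jaw":0.2,"linear":[-2.1,-3,0],"twist":0},{"jaw":0.2,"linear":[-1.8,-2.5,0],"twist":0}]'; python3 -m pendant '[{"jaw":0.2,"linear":[0,0,0],"twist":0},{"jaw":0.2,"linear":[0,0,0],"twist":0},{"jaw":0.2,"linear":[0,0,0],"twist":0}]'
```

```text
time: 26.95
position: [0.4157, 0.1959, 0.2788]
tool_rot: [1.0, 0.01, -0.003, 0.0]
ft_force: [-0.4, 0.3, -0.4]
grip_width: 0.0353
grip_force: 34.3
time: 27.2
position: [0.4188, 0.1943, 0.2796]
tool_rot: [1.0, 0.009, -0.001, 0.0]
ft_force: [0.5, -0.2, -2.5]
grip_width: 0.0352
grip_force: 34.3
```

```bash
python3 -m pendant '[{"jaw":0.2,"linear":[0,0,2],"twist":0},{"jaw":0.2,"linear":[0,0,3],"twist":0},{"jaw":0.2,"linear":[0,0,3],"twist":0},{"jaw":0.2,"linear":[0,0,3],"twist":0},{"jaw":0.2,"linear":[0,0,3],"twist":0},{"jaw":0.2,"linear":[0,0,3],"twist":0},{"jaw":0.2,"linear":[0,0,2],"twist":0},{"jaw":0.2,"linear":[0,0,0.7],"twist":0},{"jaw":0.2,"linear":[0,0,0],"twist":0},{"jaw":0.2,"linear":[0,0,0],"twist":0}]'; python3 -m pendant '[{"jaw":0.2,"linear":[0,0,0.3],"twist":0},{"jaw":0.2,"linear":[0,0,0],"twist":0}]'; python3 -m pendant '[{"jaw":0.2,"linear":[0,0,0.3],"twist":0},{"jaw":0.2,"linear":[0,0,0],"twist":0}]'
```

```text
time: 28.03
position: [0.42, 0.194, 0.0835]
tool_rot: [1.0, 0.008, 0.0, 0.0]
ft_force: [-1.1, -0.6, -1.4]
grip_width: 0.035
grip_force: 34.3
time: 28.2
position: [0.4201, 0.1946, 0.0814]
tool_rot: [1.0, 0.008, 0.001, -0.0]
ft_force: [-0.3, -0.8, -1.0]
grip_width: 0.0351
grip_force: 34.3
time: 28.37
position: [0.4194, 0.1947, 0.0781]
tool_rot: [1.0, 0.009, 0.001, -0.0]
ft_force: [-0.4, -0.2, -1.8]
grip_width: 0.035
grip_force: 34.3
```

```bash
python3 -m pendant '[{"jaw":0.2,"linear":[0,0,0.2],"twist":0},{"jaw":0.2,"linear":[0,0,0],"twist":0}]'; python3 -m pendant '[{"jaw":0.2,"linear":[0,0,0.2],"twist":0},{"jaw":0.2,"linear":[0,0,0],"twist":0}]'; python3 -m pendant '[{"jaw":0.2,"linear":[0,0,0.2],"twist":0},{"jaw":0.2,"linear":[0,0,0],"twist":0}]'
```

```text
time: 28.53
position: [0.419, 0.1947, 0.0756]
tool_rot: [1.0, 0.009, 0.0, -0.0]
ft_force: [0.7, 0.2, -2.1]
grip_width: 0.0354
grip_force: 34.3
time: 28.7
position: [0.4193, 0.1948, 0.0746]
tool_rot: [1.0, 0.009, 0.001, -0.0]
ft_force: [-1.7, -0.0, 9.0]
grip_width: 0.0354
grip_force: 35.2
time: 28.87
position: [0.4196, 0.1948, 0.0743]
tool_rot: [1.0, 0.009, 0.001, -0.0]
ft_force: [-4.1, -1.3, 26.7]
grip_width: 0.0352
grip_force: 36.6
```

```bash
python3 -m pendant '[{"jaw":0.2,"linear":[0,0,-0.4],"twist":0},{"jaw":0.6,"linear":[0,0,0],"twist":0},{"jaw":0.6,"linear":[0,0,0],"twist":0},{"jaw":0.6,"linear":[0,0,0],"twist":0},{"jaw":0.6,"linear":[0,0,0],"twist":0},{"jaw":0.6,"linear":[0,0,-1.5],"twist":0},{"jaw":0.6,"linear":[0,0,-3],"twist":0},{"jaw":0.6,"linear":[0,0,-3.5],"twist":0},{"jaw":0.6,"linear":[0,0,-4],"twist":0},{"jaw":0.4,"linear":[0,0,-2],"twist":0},{"jaw":0.2,"linear":[0,0,0],"twist":0}]'; python3 -m pendant '[{"jaw":0,"linear":[2,0,0],"twist":0},{"jaw":0,"linear":[3.5,0,0],"twist":0},{"jaw":0,"linear":[3.5,0,0],"twist":0},{"jaw":0,"linear":[3.5,0,0],"twist":0},{"jaw":0,"linear":[3.5,0,0],"twist":0},{"jaw":0,"linear":[2.6,0,0],"twist":0},{"jaw":0,"linear":[0,0,0],"twist":0},{"jaw":0,"linear":[0,0,0],"twist":0},{"jaw":0,"linear":[0,0,0],"twist":0}]'; python3 - <<'E'
from h import *
c,P=save('side','s9.png',(250,90,390,220),4)
Q=P[90:220,250:390].reshape(-1,3);Q=Q[(Q[:,2]>.075)&(Q[:,2]<.125)]
for x,y in((.419,.194),(.497,.147),(.487,.244)):
    A=Q[(np.hypot(Q[:,0]-x,Q[:,1]-y)<.025)];print(len(A),np.median(A,0).round(3),A[:,2].max().round(3))
E
```

```text
time: 29.78
position: [0.4219, 0.1953, 0.2196]
tool_rot: [1.0, 0.009, 0.005, -0.001]
ft_force: [-0.3, 0.6, 0.0]
grip_width: 0.0452
grip_force: 0.0
time: 30.53
position: [0.6032, 0.1976, 0.2136]
tool_rot: [1.0, 0.008, -0.002, 0.0]
ft_force: [-0.1, 0.1, -0.1]
grip_width: 0.0007
grip_force: 0.0
108 [0.429 0.19  0.091] 0.102
56 [0.498 0.138 0.097] 0.101
70 [0.493 0.234 0.095] 0.104
```

View pics/s9.png

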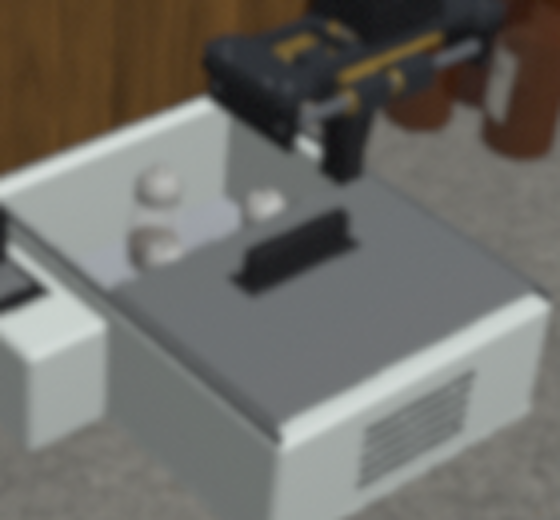

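All three shakers stand in the chamber, caps at (158,185), (158,245) and (265,205), with tops at or below about 0.103. I'll close the cover now.

```bash
python3 -m pendant '[{"jaw":0,"linear":[0,0.4,3],"twist":0},{"jaw":0,"linear":[0,0,2.5],"twist":0},{"jaw":0,"linear":[0,0,1.7],"twist":0},{"jaw":0,"linear":[0,0,0],"twist":0},{"jaw":0,"linear":[0,0,0],"twist":0},{"jaw":0,"linear":[-0.4,0,0],"twist":0},{"jaw":0,"linear":[-0.8,0,0],"twist":0},{"jaw":0,"linear":[-1.2,0,0],"twist":0},{"jaw":0,"linear":[-1.2,0,0],"twist":0},{"jaw":0,"linear":[-1.2,0,0],"twist":0},{"jaw":0,"linear":[-1.2,0,0],"twist":0},{"jaw":0,"linear":[-1.2,0,0],"twist":0}]'; python3 -m pendant '[{"jaw":0,"linear":[-1.2,0,0],"twist":0},{"jaw":0,"linear":[-1.2,0,0],"twist":0},{"jaw":0,"linear":[-1.2,0,0],"twist":0},{"jaw":0,"linear":[-1.2,0,0],"twist":0},{"jaw":0,"linear":[-1.2,0,0],"twist":0},{"jaw":0,"linear":[-1,0,0],"twist":0},{"jaw":0,"linear":[-0.8,0,0],"twist":0},{"jaw":0,"linear":[-0.6,0,0],"twist":0},{"jaw":0,"linear":[-0.4,0,0],"twist":0},{"jaw":0,"linear":[0,0,0],"twist":0}]'
```

```text
time: 31.58
position: [0.5344, 0.1932, 0.1455]
tool_rot: [1.0, 0.008, 0.003, -0.001]
ft_force: [3.3, 1.9, -1.6]
grip_width: 0.0001
grip_force: 1.4
time: 32.42
position: [0.444, 0.1909, 0.1438]
tool_rot: [1.0, 0.009, -0.001, 0.0]
ft_force: [0.1, 0.1, 0.4]
grip_width: 0.0005
grip_force: 0.0
```

```bash
python3 -m pendant '[{"jaw":0,"linear":[-0.3,0,0],"twist":0},{"jaw":0,"linear":[-0.3,0,0],"twist":0},{"jaw":0,"linear":[-0.3,0,0],"twist":0},{"jaw":0,"linear":[0,0,0],"twist":0}]';python3 -m pendant '[{"jaw":0,"linear":[-0.3,0,0],"twist":0},{"jaw":0,"linear":[0,0,0],"twist":0}]';python3 -m pendant '[{"jaw":0,"linear":[-0.3,0,0],"twist":0},{"jaw":0,"linear":[0,0,0],"twist":0}]'
```

```text
time: 32.75
position: [0.4432, 0.1909, 0.144]
tool_rot: [1.0, 0.009, 0.008, -0.0]
ft_force: [11.1, -0.6, -7.5]
grip_width: 0.0003
grip_force: 5.9
time: 32.92
position: [0.4431, 0.1909, 0.1442]
tool_rot: [1.0, 0.009, 0.011, -0.001]
ft_force: [15.7, -2.0, -11.2]
grip_width: 0.0001
grip_force: 8.0
time: 33.08
position: [0.4429, 0.191, 0.1444]
tool_rot: [1.0, 0.009, 0.014, -0.001]
ft_force: [20.9, -2.7, -16.3]
grip_width: 0.0005
grip_force: 10.1
```

```bash
python3 -m pendant '[{"jaw":0,"linear":[1.5,0,0],"twist":0},{"jaw":0,"linear":[1.4,0,0],"twist":0},{"jaw":0,"linear":[0,0,-3.5],"twist":0},{"jaw":0,"linear":[0,0,-3.5],"twist":0},{"jaw":0,"linear":[0.3,4,0],"twist":0},{"jaw":0,"linear":[0.3,4,0],"twist":0},{"jaw":0,"linear":[0.3,4,0],"twist":0},{"jaw":0,"linear":[0.3,4,0],"twist":0},{"jaw":0,"linear":[0,0,0],"twist":0},{"jaw":0,"linear":[0,0,0],"twist":0},{"jaw":0,"linear":[0,0,0],"twist":0}]'; python3 - <<'E'
from h import *
c,P=cam('side')
Q=P[90:200,250:340].reshape(-1,3);Q=Q[(Q[:,2]>.128)&(Q[:,2]<.15)&(abs(Q[:,1]-.19)<.045)];print('ridge',len(Q),np.median(Q,0),Q.min(0),Q.max(0))
Q=P[90:200,220:290].reshape(-1,3);Q=Q[(Q[:,2]>.11)&(Q[:,2]<.15)&(abs(Q[:,1]-.03)<.02)&(abs(Q[:,0]-.444)<.03)];print('tog',len(Q),np.median(Q,0),Q.max(0))
E
```

```text
time: 34.0
position: [0.4726, 0.0317, 0.2129]
tool_rot: [1.0, 0.008, -0.002, -0.0]
ft_force: [0.1, 0.7, -0.4]
grip_width: 0.0006
grip_force: 0.0
ridge 158 [0.43004921 0.18765085 0.13835462] [0.41845185 0.14524524 0.12822498] [0.43673211 0.23363196 0.1436007 ]
tog 116 [0.45100164 0.02651393 0.13219824] [0.45517688 0.04180412 0.14894708]
```

```bash
python3 -m pendant '[{"jaw":0,"linear":[0.2,0,3],"twist":0},{"jaw":0,"linear":[0,0,2.5],"twist":0},{"jaw":0,"linear":[0,0,2],"twist":0},{"jaw":0,"linear":[0,0,0],"twist":0},{"jaw":0,"linear":[0,0,0],"twist":0},{"jaw":0,"linear":[-0.5,0,0],"twist":0},{"jaw":0,"linear":[-0.5,0,0],"twist":0},{"jaw":0,"linear":[-0.5,0,0],"twist":0},{"jaw":0,"linear":[-0.5,0,0],"twist":0},{"jaw":0,"linear":[-0.5,0,0],"twist":0},{"jaw":0,"linear":[-0.4,0,0],"twist":0},{"jaw":0,"linear":[0,0,0],"twist":0}]';python3 -m pendant '[{"jaw":0,"linear":[-0.2,0,0],"twist":0},{"jaw":0,"linear":[0,0,0],"twist":0}]'
```

```text
time: 35.05
position: [0.4488, 0.0308, 0.1395]
tool_rot: [1.0, 0.008, 0.003, 0.0]
ft_force: [6.0, 2.5, -0.3]
grip_width: 0.0004
grip_force: 2.5
time: 35.22
position: [0.4481, 0.0306, 0.1397]
tool_rot: [1.0, 0.008, 0.004, 0.0]
ft_force: [6.6, 1.7, -0.0]
grip_width: 0.0007
grip_force: 2.6
```

```bash
python3 -m pendant '[{"jaw":0,"linear":[-0.3,0,0],"twist":0},{"jaw":0,"linear":[-0.2,0,0],"twist":0},{"jaw":0,"linear":[0,0,0],"twist":0},{"jaw":0,"linear":[0,0,0],"twist":0}]'; python3 - <<'E'
from h import *
for n in('top','side'):
    c,P=cam(n);Q=P.reshape(-1,3);Q=Q[(Q[:,2]>.1)&(Q[:,2]<.15)&(abs(Q[:,1]-.03)<.016)&(abs(Q[:,0]-.43)<.035)]
    for z in np.arange(.1,.15,.006):
        A=Q[abs(Q[:,2]-z)<.003]; print(n,z.round(3),len(A),np.percentile(A[:,0],[2,50,98]).round(3) if len(A) else '')
E
python3 -m pendant '[{"jaw":0,"linear":[0,0,0],"twist":0},{"jaw":0,"linear":[0,0,0],"twist":0},{"jaw":0,"linear":[0,0,0],"twist":0},{"jaw":0,"linear":[0,0,0],"twist":0},{"jaw":0,"linear":[0,0,0],"twist":0},{"jaw":0,"linear":[0,0,0],"twist":0},{"jaw":0,"linear":[0,0,0],"twist":0},{"jaw":0,"linear":[0,0,0],"twist":0},{"jaw":0,"linear":[0,0,0],"twist":0},{"jaw":0,"linear":[0,0,0],"twist":0},{"jaw":0,"linear":[0,0,0],"twist":0},{"jaw":0,"linear":[0,0,0],"twist":0}]'
```

```text
time: 35.55
position: [0.4472, 0.0301, 0.1404]
tool_rot: [1.0, 0.007, 0.009, 0.001]
ft_force: [11.4, 3.1, -0.5]
grip_width: 0.0003
grip_force: 4.5
top 0.1 0 
top 0.106 0 
top 0.112 0 
top 0.118 0 
top 0.124 0 
top 0.13 0 
top 0.136 0 
top 0.142 0 
top 0.148 0 
side 0.1 15 [0.444 0.451 0.455]
side 0.106 29 [0.439 0.447 0.456]
side 0.112 14 [0.431 0.443 0.447]
side 0.118 8 [0.432 0.439 0.443]
side 0.124 20 [0.429 0.441 0.458]
side 0.13 26 [0.424 0.455 0.459]
side 0.136 27 [0.419 0.44  0.459]
side 0.142 27 [0.421 0.454 0.461]
side 0.148 14 [0.439 0.456 0.459]
time: 36.65
position: [0.4472, 0.0301, 0.1404]
tool_rot: [1.0, 0.007, 0.009, 0.001]
ft_force: [10.9, 2.5, -0.6]
grip_width: 0.0005
grip_force: 4.6
```

```bash
python3 -m pendant '[{"jaw":0,"linear":[0,0,0],"twist":0},{"jaw":0,"linear":[0,0,0],"twist":0},{"jaw":0,"linear":[0,0,0],"twist":0},{"jaw":0,"linear":[0,0,0],"twist":0},{"jaw":0,"linear":[1.2,0,0],"twist":0},{"jaw":0,"linear":[1.2,0,0],"twist":0},{"jaw":0,"linear":[1,0,0],"twist":0},{"jaw":0,"linear":[0,0,-3],"twist":0},{"jaw":0,"linear":[0,0,-3.5],"twist":0},{"jaw":0,"linear":[0,0,-3.5],"twist":0},{"jaw":0,"linear":[0,0,0],"twist":0},{"jaw":0,"linear":[0,0,0],"twist":0}]'; python3 -m pendant '[{"jaw":0,"linear":[0,3.5,0],"twist":0},{"jaw":0,"linear":[0,3.5,0],"twist":0},{"jaw":0,"linear":[0,3.5,0],"twist":0},{"jaw":0,"linear":[0,0,0],"twist":0},{"jaw":0,"linear":[0,0,0],"twist":0},{"jaw":0,"linear":[0,0,0],"twist":0}]'; python3 - <<'E'
from h import *
c,P=save('side','s10.png',(130,60,380,290),2.5)
Q=P[90:200,250:340].reshape(-1,3);Q=Q[(Q[:,2]>.128)&(Q[:,2]<.15)&(abs(Q[:,1]-.19)<.045)];print('ridge',len(Q),np.median(Q,0))
E
```

```text
time: 37.65
position: [0.4742, 0.0313, 0.2402]
tool_rot: [1.0, 0.009, 0.002, 0.001]
ft_force: [0.1, -0.2, -0.9]
grip_width: 0.0005
grip_force: 0.0
time: 38.15
position: [0.474, -0.0729, 0.2372]
tool_rot: [1.0, 0.008, -0.002, -0.001]
ft_force: [0.2, 0.3, -0.4]
grip_width: 0.0002
grip_force: 0.0
ridge 159 [0.43051068 0.18683558 0.13812733]
```

View pics/s10.png

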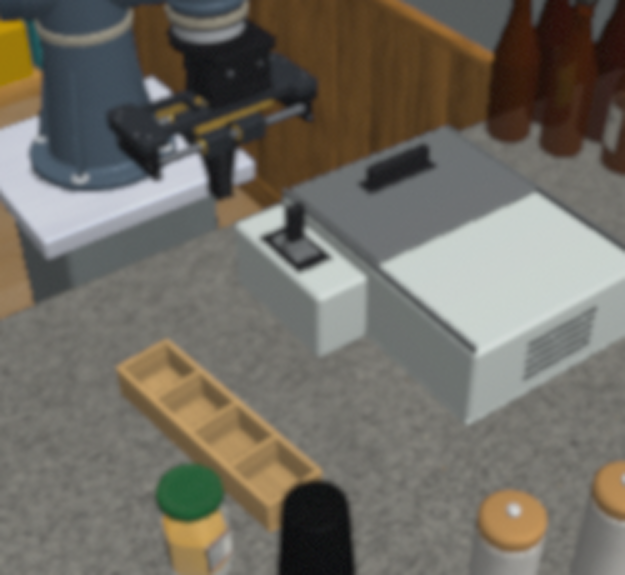

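The cover is shut, the toggle upright at (294,220), the caddy empty, and the beaker and jar haven't moved. I'm handing in.

```bash
python3 -c "
from rig import robot
print(robot.hand_in())"
```

```text
the job is handed in; nothing more can be done
None
```

I handed the job in at about 38 s: all three shakers stand in the chamber, the cover is shut, the toggle was held to the front for over a second and has sprung back to centre, and the beaker and jar were left alone; no verdict came back.

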